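# Load the sample rack and latch the loader's cover

### The job

Lift the rack that holds the capped tubes and set it gently into the slot in the sample loader's open bay, then push the clear sliding cover shut over it until its latch clicks and stays caught. Feel for the catch and do not ram the cover against its stop; leave the empty rack and everything else on the bench as it is.

Things in the scene. Friction and masses are not known exactly. Their poses are not given: they have to be found in the camera images.
- loader: White sample loader, a fixed box 240 mm (its x) by 420 mm (its y), 112 mm high, rails on top to 126 mm. Origin: centre of its underside on the bench, z up; turned up to 0.2 rad. The open bay, 170 mm (x) by 150 mm (y) and 82 mm deep, is in its +y half, centred 85 mm from the origin along +y; the cover is parked on the -y half.
- slot (a point): Centre of the slot on the bay's floor, 30 mm above the bench, same axes as the loader. The slot is 138 mm long (x) and 42 mm wide (y), between ribs 12 mm high. The rack stands in it lengthwise along x, either way round, with 4 mm of play on each side; its top is then 10 mm below the closed cover.
- rack: Grey sample rack with four white-capped tubes, loose, 0.18 to 0.31 kg, on the bench to the left or right of the loader, its x within 0.5 rad of straight ahead. Origin: centre of its underside. Base block 130 mm (its x) by 34 mm (its y) by 40 mm high; tube caps, 16 mm across, reach 66 mm high at 34 and 53 mm either side of the middle along x.
- rack_grip (a point): Middle of the rack's central upright grip fin, 63 mm above the rack's underside. The fin is 30 mm long (rack x), 10 mm thick (rack y) and reaches from the block's top (40 mm) up to 75 mm. Pinch it across its thickness, from above.
- empty_rack: The same rack without tubes (dark holes in its top instead), on the other side of the loader, same origin and axes. A bystander: leave it alone.
- cover (a joint): How far the clear sliding cover is open, in m, from its nominal shut position: 0.165 to 0.175 at the start, clear of the bay. It shuts towards the loader's +y, with about 1.5 N of friction. Its true latched position lies anywhere within 10 mm of zero, either way (the strike inside is adjustable and hidden), so it must be found by feel.
- handle (a point): Centre of the top of the cover's upright black grip bar, 151 mm above the bench. The bar is 80 mm long (loader x), 14 mm thick (loader y) and stands 31 mm above the clear panel, whose frame's top is 122 mm above the bench. It moves with the cover; nominally shut, it stands straight above the slot's centre.
- latch (a point): Mouth of the grey latch cap, 140 mm high, that stands on the loader's +y end, 71 mm beyond the slot's centre. In it a sprung catch resists the cover's tongue over the last 8 mm, up to about 9 N; then the cover jumps on with a click and at once meets a rubber stop, about 5 N per mm as felt. Short of the click it is not latched. 15 N of push always passes the catch; over 25 N on the stop is too much.
- reagent: Amber reagent bottle, 56 mm across and 120 mm tall, standing to the far right of the loader; origin under its middle. A bystander.
- beaker: Small glass beaker, 64 mm across and 80 mm tall, standing to the far left of the loader; origin under its middle. A bystander.
- specimen: Small lidded specimen jar, 50 mm across and 60 mm tall, between the robot and the loader, to the right of the notebook; origin under its middle. A bystander.
- marker: Black marker pen, 14 mm thick, lying on the notebook in front of the robot, 12 mm above the bench; origin under its middle. A bystander.
Mind the look-alikes: they are no part of the job. What is shaped like the rack but orange or pink is not meant.

How it is judged:
On the way, in this order (a step that is already met when the one before it is completed fails the run):
1. the rack with the tubes stands in the slot and has been let go (horizontal distance between rack and slot below 0.008 m and z of rack in the frame of slot between -0.004 and 0.004 m and angle between the x axis of rack and the x axis of loader, either way round below 0.12 rad and angle between rack's own z axis and vertical below 0.06 rad and contact force between anything else and rack above 0.1 N and contact force between the fingers and rack below 0.2 N), for 0.2 s.
2. the cover is shut past its catch (y of cover_c3 in the frame of strike above 0.0015 m), for 0.2 s.
At the end, for the whole second after the job is handed in: The rack with the tubes stands upright on the floor of the slot (within 8 mm of its centre, 4 mm in height, 0.12 rad along it), let go, and the cover is shut with its nib at least 1.5 mm past the catch's peak, both at rest (all of step 1 and y of cover_c3 in the frame of strike above 0.0015 m and linear speed of rack below 0.02 m/s and velocity of joint cover between -0.01 and 0.01 m/s); the robot touches nothing.
It fails at once if the cover pressed on its rubber stop with more than 25 N (contact force between cover_c4 and bumper_c0 above 25 N).
It fails at once if the rack tipped by more than 0.5 rad (angle between rack's own z axis and vertical above 0.5 rad).
It fails at once if the rack was let fall (out of the fingers, faster than 0.45 m/s, a drop of about 10 mm) (contact force between the fingers and rack below 0.1 N and linear speed of rack above 0.45 m/s).
It fails at once if the empty rack was moved by more than 30 mm (distance of empty_rack from where it was at the start of the episode above 0.03 m).
It fails at once if another thing on the bench was moved by more than 30 mm (distance of any of reagent, beaker, specimen, marker from where it was at the start of the episode above 0.03 m).
It also fails if it takes over 59 s, if anything falls off the work surface, if the arm or the gripper's body presses on something with over 40 N, if the wrist force passes 120 N, or if a joint passes its speed limit or range.

### The arm

A 7-joint arm with a two-finger parallel gripper is mounted at the origin on the work surface. World frame = base frame: x ahead of the robot, y to its left, z up, the work surface at z = 0. Lengths are in m, angles in rad, forces in N, time in s.
With the tool pointing down it reaches from about 0.4 to 0.85 m from the base axis. Payload 10.4 kg.
Tool frame: the origin (TCP) lies between the finger pads; the fingertips stand 19 mm ahead of it and the grasp point (between the pads) is the TCP; z points along the fingers, y is the line along which they close (so a half turn about z gives the same grasp; the last joint's range is limited). The gripper opens to 87 mm and grips with 3 to 60 N. Pads are 19 mm wide; open, the fingers measure 117 mm over their backs; the gripper's body (75 mm by 190 mm) begins 51 mm behind the grasp point.
Start: joints at [-1.158, 0.332, -0.065, 1.46, 0.022, 1.35, -0.088], TCP at [0.264, 0.567, 0.242] pointing down, gripper open.
Joint ranges: [-2.6, 2.6], [-0.5, 2.12], [-1.47, 1.34], [0.16, 2.42], [-1.27, 4.41], [0.06, 2.06], [-2.6, 2.6]. Speed limits (rad/s): [2.22, 2.22, 2.79, 2.79, 3.14, 3.14, 3.14].

### API

Orientations are given as a unit quaternion [w, x, y, z].
In Python, from station import env, vision gives the robot as it stands.
- The arm moves only by the shell command python3 -m handwheel 'ROWS' [FORCE]. ROWS is JSON, a list of rows, each an object of numbers: "dx", "dy", "dz": the shift along the tool's x, y, z in mm; "twist": the turn about the tool's z in rad; "gripper": the closure, from -1 (fully open) to 1 (shut), so that 0 is half open. A call has 1 to 12 rows; each row shifts and turns the commanded pose from where the row before left it, along the tool's axes as they then stand; what a row does not reach is not made up. A row lasts 1/10 s, in which the tool goes at most 50 mm and 8.59 degrees, less where a joint would pass 70% of its speed; a pose out of reach is approached as far as the arm can. A call is refused whole if a number of a shift passes 50 or a number of a turn 0.15, either way. A call with a gripper value outside its range is refused whole. The fingers move at their own pace and stop on an object; FORCE is the grip in N (left out, the last holds). Time passes only in rows, so rows that do not move let the fingers close. It gives the time, the measured TCP pose, the force, the opening and the grip force at its end, in the units of the state.
- env.read_state(): the state, without advancing time (a new reading comes with each control period).
- vision.grab_frame(name): name is "scene" or "top" or "wrist"; returns (picture, depth): 384x512x3 uint8, red, green, blue; 384x512 float32, m along the optical axis (not along the pixel's ray), 0 where there is no reading.
- vision.camera_params(name): a dict with "fx", "fy", "cx", "cy" (pixels), "R" (3x3) and "t" (3): a world point X has camera coordinates R X + t; the wrist camera has in their place "mount" (4x4, takes a point from camera to tool coordinates, whose origin is the TCP and whose axes are the flange's). Camera axes: x right, y down, z forward; pixel columns grow to the right and rows downward; lengths in m; the calibration is good to about 2 mm. A picture is of the moment at which its call begins: read the wrist's pose just before it. camera_params takes no time and is no camera call.
- env.close_job(): hands the job in; it is judged then, once.
The state is a dict: "time_s": time; "joint_pos": joint angles; "qvel": joint speeds; "joint_torque": joint torques, N m; "position": TCP position; "tcp_rot": TCP orientation; "ft_force": force on the tool from outside, world axes, zero at the start; "torque": the same for the moment, N m; "gripper_width": finger opening in m; "grip_force": force on a finger pad.
Only numpy, scipy, OpenCV 4.12 (cv2) and the standard library are available. Lean on these libraries where they do the work, as an engineer would, in place of code of your own. Each camera call takes 0.05 s, during which the arm holds its last target. There are 200 camera calls.

## Working session

There is one attempt and no reset: what is moved stays moved. The work goes in short steps, Python scripts to look and compute and a shell command to move; the robot and the scene stay as the last step left them, time stands still between calls to the robot, and variables do not carry over. Pictures are saved under pics/ and viewed, at most 10 in all, crops included, and the job is handed in when it is done.

```bash
mkdir -p pics; ls
python3 - <<'E'
from station import env, vision
import cv2, numpy as np
s=env.read_state()
print({k:np.round(v,3).tolist() for k,v in s.items()})
for n in("top","scene"):
    p,d=vision.grab_frame(n)
    cv2.imwrite(f"pics/{n}0.png",p[:,:,::-1]); np.savez(f"{n}0.npz",p=p,d=d)
    c=vision.camera_params(n);print(n,{k:np.round(v,4).tolist() for k,v in c.items()})
print(vision.camera_params("wrist"))
E
```

```text
pics
{'time_s': 0.0, 'joint_pos': [-1.158, 0.333, -0.065, 1.461, 0.022, 1.35, -0.088], 'qvel': [0.001, -0.0, -0.0, 0.0, -0.0, 0.002, 0.001], 'joint_torque': [-0.0, -62.326, 0.025, -38.989, -0.061, 0.04, 0.0], 'position': [0.264, 0.566, 0.241], 'tcp_rot': [-0.0, 0.216, 0.976, -0.001], 'ft_force': [-0.127, 0.196, 0.467], 'torque': [0.036, 0.001, -0.011], 'grip_force': 0.0, 'gripper_width': 0.087}
top {'fx': 461.6342, 'fy': 461.6342, 'cx': 262.1494, 'cy': 188.6526, 'R': [[0.0246, -0.9997, 0.0026], [-0.9957, -0.0248, -0.0898], [0.0899, -0.0003, -0.996]], 't': [-0.1196, 0.4623, 1.4555]}
scene {'fx': 359.6783, 'fy': 359.6783, 'cx': 251.1009, 'cy': 191.8487, 'R': [[-0.6712, 0.7412, 0.0128], [0.619, 0.5698, -0.5404], [-0.4078, -0.3548, -0.8413]], 't': [0.3755, -0.1403, 1.5921]}
{'fx': 270.14690693190835, 'fy': 270.14690693190835, 'cx': 259.1459141329681, 'cy': 194.21508060911077, 'mount': array([[ 1.10454792e-03, -9.57558482e-01, -2.88236938e-01,
         7.94278510e-02],
       [ 9.99998922e-01,  7.78676790e-04,  1.24521917e-03,
         3.12549462e-04],
       [-9.67926761e-04, -2.88238003e-01,  9.57558310e-01,
        -1.43144975e-01],
       [ 0.00000000e+00,  0.00000000e+00,  0.00000000e+00,
         1.00000000e+00]])}
```

View pics/top0.png

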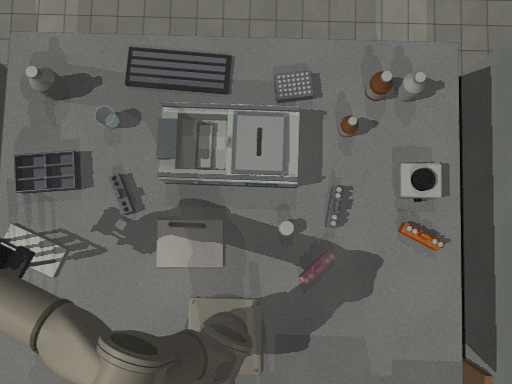

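View pics/scene0.png

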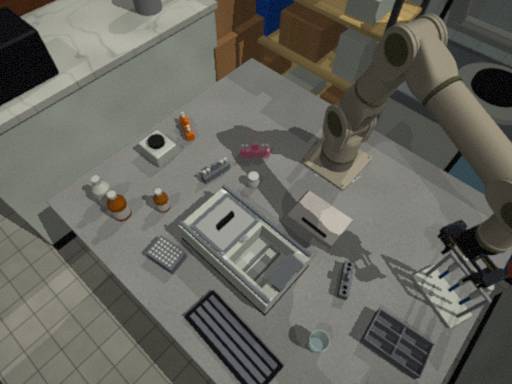

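Top view: the loader is around (230,145), with its open bay on the left (+y) and the cover and black handle at (259,141). There are four rack-like things:
- grey with white caps at (334,205)
- grey with dark holes at (121,193), which is the empty rack
- orange at (421,236)
- pink at (317,267)

The grey capped one at (334,205) fits the description. I'll confirm it in a crop while measuring.

```bash
cat > h.py <<'E'
import numpy as np, cv2
from station import env, vision
def world(name,d):
    c=vision.camera_params(name);R=np.array(c["R"]);t=np.array(c["t"])
    v,u=np.mgrid[:d.shape[0],:d.shape[1]]
    P=np.stack([(u-c["cx"])/c["fx"]*d,(v-c["cy"])/c["fy"]*d,d],-1)
    return (P-t)@R
def ray(name,uv,z):
    c=vision.camera_params(name);R=np.array(c["R"]);t=np.array(c["t"])
    uv=np.atleast_2d(uv).astype(float)
    D=np.c_[(uv[:,0]-c["cx"])/c["fx"],(uv[:,1]-c["cy"])/c["fy"],np.ones(len(uv))]@R
    C=-t@R
    return C+D*((z-C[2])/D[:,2])[:,None]
def rect(P):
    (c,s,a)=cv2.minAreaRect((P[:,:2]*1000).astype(np.float32)); return np.round(c,1),np.round(s,1),round(a,2)
E
python3 - <<'E'
from h import *
f=np.load("top0.npz");p,d=f["p"],f["d"];W=world("top",d)
b=W[250:290,100:150].reshape(-1,3);print("bench z",np.median(b[:,2]))
m=W[...,2]
cv2.imwrite("pics/crop0.png",cv2.resize(p[85:290,90:350,::-1],None,fx=3,fy=2.9,interpolation=cv2.INTER_CUBIC)[:600,:800])
def box(z0,z1,r,c,extra=None):
    k=np.zeros(m.shape,bool);k[r,c]=True;k&=(m>z0)&(m<z1)&(d>0)
    if extra is not None:k&=extra
    return W[k],k
for nm,r,c in(("rack",slice(178,235),slice(318,350)),("empty",slice(165,220),slice(105,140))):
    for z in((.02,.09),(.03,.05),(.055,.09)):
        P,_=box(*z,r,c);print(nm,z,len(P),rect(P),np.median(P[:,2]).round(4))
g=p.astype(int).sum(2)
P,_=box(.1,.14,slice(95,195),slice(145,310));print("loader",len(P),rect(P),np.median(P[:,2]))
P,_=box(.05,.2,slice(115,165),slice(240,280),g<200);print("handle",len(P),rect(P),np.median(P[:,2]))
P,_=box(.0,.06,slice(105,180),slice(170,235));print("bay floor",len(P),rect(P),np.median(P[:,2]))
# caps
k=np.zeros(m.shape,np.uint8);k[178:235,318:350]=(p.min(2)>150)[178:235,318:350]
n,_,st,ce=cv2.connectedComponentsWithStats(k)
for i in range(1,n):print("cap",st[i,4],ce[i].round(1),ray("top",ce[i],.066).round(4))
E
```

```text
bench z 0.00026382931886185254
rack (0.02, 0.09) 477 (array([ 413.6, -338.1]), array([ 35.4, 129.4]), 81.12) 0.0416
rack (0.03, 0.05) 327 (array([ 413.7, -338.1]), array([ 35.4, 129.2]), 81.12) 0.0403
rack (0.055, 0.09) 128 (array([ 413.5, -337.6]), array([ 14.3, 119.6]), 81.12) 0.067
empty (0.02, 0.09) 505 (array([438.1, 337.6]), array([130.4,  35.8]), 23.75) 0.0405
empty (0.03, 0.05) 411 (array([437.9, 337.8]), array([130.2,  35.3]), 23.59) 0.0404
empty (0.055, 0.09) 50 (array([438. , 337.3]), array([29.1, 10.2]), 23.37) 0.0743
loader 7757 (array([596.9,  -4. ]), array([423.9, 241.4]), 89.35) 0.11936642539368228
handle 105 (array([593.9, -94.5]), array([11. , 78.1]), 88.88) 0.15150701474655748
bay floor 2381 (array([602.4,  82.7]), array([145.4, 165.1]), 89.22) 0.03151870421075006
cap 1 [333. 218.] [[ 0.3757 -0.3288  0.066 ]]
```

View pics/crop0.png

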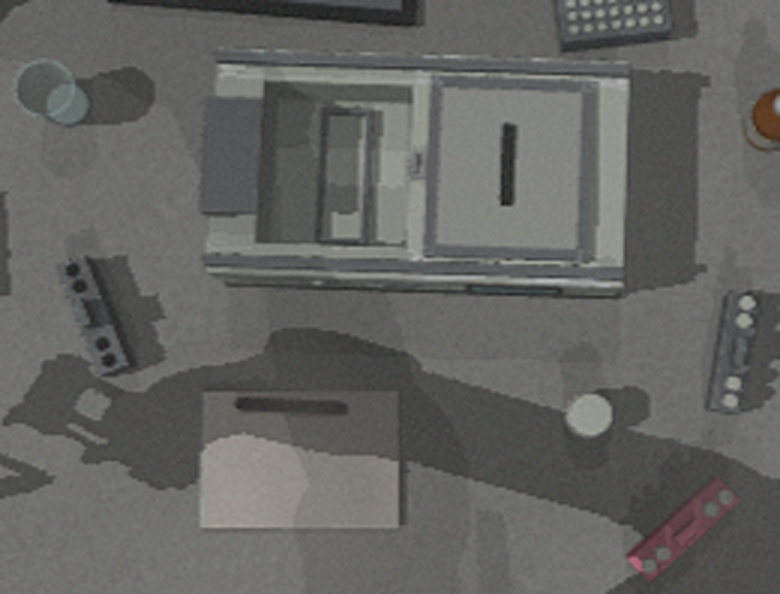

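The crop confirms it: the capped grey rack is at about (735,350), with four white caps. The empty one, at about (95,315), has dark holes, and the pink one, at about (683,525), is a decoy. The measured sizes (130×35, z 40/67/75) match. I'm starting the move.

```bash
cat >> h.py <<'E'
def tool():
    s=env.read_state();w,x,y,z=s["tcp_rot"]
    from scipy.spatial.transform import Rotation as Ro
    return s,Ro.from_quat([x,y,z,w]).as_matrix()
def togo(x,y,z,yaw=None):
    s,R=tool();D=R.T@(np.array([x,y,z])-s["position"])*1000
    a=np.arctan2(R[1,1],R[0,1])
    print("t",round(s["time_s"],2),"pos",np.round(s["position"],4),"F",np.round(s["ft_force"],1),"tooly deg",np.degrees(a).round(2),"togo",D.round(1),
      "twist",None if yaw is None else round(-np.radians(yaw)+a,3))
E
python3 -m handwheel '[{"dz":-40},{"twist":-0.14},{"twist":-0.14},{"dx":-25,"dy":-31},{"dx":-25,"dy":-31},{"dx":-25,"dy":-31},{"dx":-25,"dy":-31},{"dx":-25,"dy":-31},{"dx":-25,"dy":-31},{"dx":-25,"dy":-31},{"dx":-25,"dy":-31},{"dx":-25,"dy":-31}]'
python3 -c "
from h import *
togo(.5,.1,.28,81.1);togo(.5,-.1,.28);togo(.4135,-.338,.2)"
```

```text
t 0.1 pos [0.2637 0.5663 0.2408] F [ 0.7 -1.1 -0.2] tooly deg 65.03 togo [-411.  -323.   -38.7] twist -0.28
t 0.1 pos [0.2637 0.5663 0.2408] F [ 0.7 -1.1 -0.2] tooly deg 65.03 togo [-495.5 -504.3  -38.5] twist None
t 0.1 pos [0.2637 0.5663 0.2408] F [ 0.7 -1.1 -0.2] tooly deg 65.03 togo [-517.5 -756.5   41.9] twist Noneschema error: expected keys dx, dy, dz, twist, gripper
```

Every row needs all five keys.

```bash
python3 -m handwheel '[{"dx":0,"dy":0,"dz":-40,"twist":0,"gripper":-1},{"dx":0,"dy":0,"dz":0,"twist":-0.14,"gripper":-1},{"dx":0,"dy":0,"dz":0,"twist":-0.14,"gripper":-1},{"dx":-25,"dy":-31,"dz":0,"twist":0,"gripper":-1},{"dx":-25,"dy":-31,"dz":0,"twist":0,"gripper":-1},{"dx":-25,"dy":-31,"dz":0,"twist":0,"gripper":-1},{"dx":-25,"dy":-31,"dz":0,"twist":0,"gripper":-1},{"dx":-25,"dy":-31,"dz":0,"twist":0,"gripper":-1},{"dx":-25,"dy":-31,"dz":0,"twist":0,"gripper":-1},{"dx":-25,"dy":-31,"dz":0,"twist":0,"gripper":-1},{"dx":-25,"dy":-31,"dz":0,"twist":0,"gripper":-1},{"dx":-25,"dy":-31,"dz":0,"twist":0,"gripper":-1}]'
python3 -c "
from h import *
togo(.5,.1,.28,81.1);togo(.5,-.1,.28);togo(.4135,-.338,.2)"
```

```text
time_s: 1.3
position: [0.4432, 0.2544, 0.2814]
tcp_rot: [-0.0, 0.078, 0.997, -0.0]
ft_force: [1.0, 1.0, 0.4]
gripper_width: 0.0872
grip_force: 0.0
t 1.3 pos [0.4432 0.2544 0.2814] F [1.  1.  0.4] tooly deg 81.08 togo [ -80.  -143.8    1.4] twist -0.0
t 1.3 pos [0.4432 0.2544 0.2814] F [1.  1.  0.4] tooly deg 81.08 togo [-111.  -341.3    1.4] twist None
t 1.3 pos [0.4432 0.2544 0.2814] F [1.  1.  0.4] tooly deg 81.08 togo [ -62.5 -589.9   81.4] twist None
```

```bash
python3 -m handwheel '[{"dx":-25,"dy":-31,"dz":0,"twist":0,"gripper":-1},{"dx":-25,"dy":-31,"dz":0,"twist":0,"gripper":-1},{"dx":-25,"dy":-31,"dz":0,"twist":0,"gripper":-1},{"dx":-25,"dy":-31,"dz":0,"twist":0,"gripper":-1},{"dx":-25,"dy":-31,"dz":0,"twist":0,"gripper":-1},{"dx":0,"dy":0,"dz":0,"twist":0,"gripper":-1},{"dx":0,"dy":0,"dz":0,"twist":0,"gripper":-1}]'
cat >> h.py <<'E'
def wshot(fn):
    s,R=tool();p,d=vision.grab_frame("wrist");c=vision.camera_params("wrist")
    v,u=np.mgrid[:384,:512]
    P=np.stack([(u-c["cx"])/c["fx"]*d,(v-c["cy"])/c["fy"]*d,d],-1)
    M=np.array(c["mount"]);W=(P@M[:3,:3].T+M[:3,3])@R.T+s["position"]
    cv2.imwrite(f"pics/{fn}.png",p[:,:,::-1]);np.savez(fn+".npz",p=p,d=d,W=W);return p,d,W
E
python3 -c "
from h import *
p,d,W=wshot('w1')
togo(.4135,-.338,.2)
i=W[...,2]
for nm,a,b in(('floor',.026,.034),('ribtop',.038,.046),('rail+',.115,.13),('latch',.134,.146)):
    k=(i>a)&(i<b)&(d>0)&(W[...,1]>-.03)&(W[...,1]<.25)&(W[...,0]>.45);P=W[k];print(nm,len(P),rect(P) if len(P) else '')
"
```

```text
time_s: 2.0
position: [0.5423, 0.0828, 0.2811]
tcp_rot: [-0.0, 0.079, 0.997, -0.0]
ft_force: [0.0, 0.8, 0.1]
gripper_width: 0.0871
grip_force: 0.0
t 2.05 pos [0.5419 0.0841 0.2811] F [-0.7  0.5  0.3] tooly deg 81.08 togo [  61.4 -436.9   81.2] twist None
floor 8553 (array([580. ,  84.7]), array([226. , 207.2]), 89.46)
ribtop 1443 (array([579.3,  84. ]), array([224.5, 206. ]), 89.46)
rail+ 6233 (array([596.3,  88.8]), array([239.3, 226.3]), 89.47)
latch 3650 (array([592.1, 181.8]), array([ 57.9, 111.1]), 89.48)
```

View pics/w1.png

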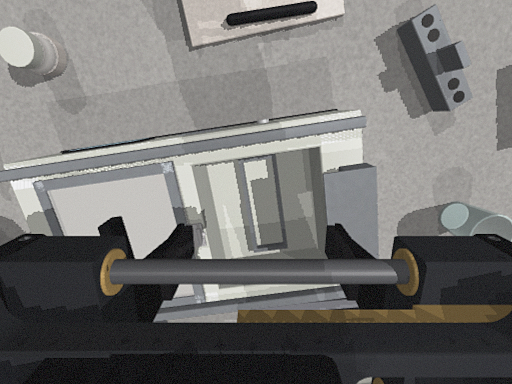

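The wrist view shows the bay with its rib frame from about (235,155) to (285,250), the latch cap at (350,205), and the cover on the left.

```bash
python3 -c "
from h import *
f=np.load('w1.npz');W,d,p=f['W'],f['d'],f['p'];z=W[...,2]
k=np.zeros(z.shape,bool);k[153:255,200:312]=1
for a,b in((.037,.047),(.039,.045)):
  m=(k&(z>a)&(z<b)).astype(np.uint8)
  n,L,st,ce=cv2.connectedComponentsWithStats(m)
  for j in range(1,n):
    if st[j,4]>15:print(st[j],rect(W[L==j]),np.median(z[L==j]).round(4))
fl=k&(z>.025)&(z<.035);print('floorall',rect(W[fl]),np.median(z[fl]))
# slot floor: comps
n,L,st,ce=cv2.connectedComponentsWithStats(fl.astype(np.uint8))
for j in range(1,n):
    if st[j,4]>60:print('fl',st[j],rect(W[L==j]))
f=np.load('top0.npz');W=world('top',f['d']);z=W[...,2]
k=np.zeros(z.shape,bool);k[118:172,190:222]=1
m=(k&(z>.037)&(z<.047));n,L,st,ce=cv2.connectedComponentsWithStats(m.astype(np.uint8))
for j in range(1,n):
    if st[j,4]>10:print('top rib',st[j],rect(W[L==j]),np.median(z[L==j]).round(4))
"
```

```text
[309 153   3  19  22] (array([541.8, 157.8]), array([ 0.5, 27.4]), 89.46) 0.0421
[ 238  154   50   99 1056] (array([596.5,  82.2]), array([ 54.1, 150.7]), 89.49) 0.0422
[204 164   7  25  42] (array([538.8,   7.7]), array([ 0.9, 37.3]), 88.83) 0.0422
[210 190  15  65  99] (array([614.2,   7.1]), array([  0.8, 108.5]), 89.49) 0.0424
[276 249  36   6  95] (array([681.7, 116.6]), array([55.7,  1.9]), 89.64) 0.0413
[ 238  154   50   99 1027] (array([596.5,  82.2]), array([ 54.1, 150.7]), 89.49) 0.0422
[207 174   4  15  16] (array([546.8,   7.6]), array([ 0.6, 21.3]), 89.53) 0.0427
[218 227   4  17  17] (array([633.5,   6.9]), array([ 0.6, 26.1]), 89.59) 0.0423
[280 250  32   5  59] (array([681.9, 119.8]), array([49.4,  1.4]), 89.38) 0.0416
floorall (array([603.3,  81.9]), array([151.2, 160. ]), 89.22) 0.030234071463388856
fl [ 206  153  106  102 5870] (array([603.3,  81.9]), array([151.2, 160. ]), 89.22)
fl [ 244  159   40   88 2346] (array([598. ,  82.2]), array([ 42.1, 137.4]), 89.46)
top rib [195 122  20  47 230] (array([598.2,  77.6]), array([ 57.9, 151.5]), 88.8) 0.0417
```

```bash
python3 -m handwheel '[{"dx":10,"dy":-44,"dz":0,"twist":0,"gripper":-1},{"dx":10,"dy":-44,"dz":0,"twist":0,"gripper":-1},{"dx":10,"dy":-44,"dz":0,"twist":0,"gripper":-1},{"dx":10,"dy":-44,"dz":0,"twist":0,"gripper":-1},{"dx":10,"dy":-44,"dz":0,"twist":0,"gripper":-1},{"dx":10,"dy":-44,"dz":0,"twist":0,"gripper":-1},{"dx":0,"dy":-44,"dz":0,"twist":0,"gripper":-1},{"dx":0,"dy":-44,"dz":0,"twist":0,"gripper":-1},{"dx":0,"dy":-44,"dz":0,"twist":0,"gripper":-1},{"dx":0,"dy":-40,"dz":0,"twist":0,"gripper":-1},{"dx":0,"dy":0,"dz":0,"twist":0,"gripper":-1},{"dx":0,"dy":0,"dz":0,"twist":0,"gripper":-1}]' >/dev/null
python3 -c "
from h import *
p,d,W=wshot('w2')
togo(.4135,-.338,.12,81.1)
z=W[...,2]
near=(abs(W[...,0]-.4135)<.09)&(abs(W[...,1]+.338)<.06)&(d>0)
for a,b in((.034,.046),(.0685,.08),(.06,.0685)):
    P=W[near&(z>a)&(z<b)];print(len(P),rect(P),np.median(P[:,2]).round(4))
"
```

```text
t 3.3 pos [ 0.4161 -0.3363  0.2812] F [-0.2 -0.  -0. ] tooly deg 81.19 togo [  2.2  -2.2 161.2] twist 0.001
1422 (array([ 412. , -335.5]), array([ 33.8, 127.5]), 81.91) 0.0401
180 (array([ 420.8, -337. ]), array([10.2, 47.8]), 79.2) 0.0751
429 (array([ 412.6, -335.2]), array([ 14.5, 119.8]), 81.56) 0.066
```

The slot centre is (0.597, 0.082) at 89.5°, with a rib frame of 54×151 and a floor of 42×137, matching the spec. The rack is at (0.4125, -0.3354) at 81.7°. I'm descending to the fin.

```bash
python3 -m handwheel '[{"dx":4,"dy":0,"dz":40,"twist":-0.01,"gripper":-1},{"dx":0,"dy":0,"dz":40,"twist":0,"gripper":-1},{"dx":0,"dy":0,"dz":40,"twist":0,"gripper":-1},{"dx":0,"dy":0,"dz":40,"twist":0,"gripper":-1},{"dx":0,"dy":0,"dz":20,"twist":0,"gripper":-1},{"dx":0,"dy":0,"dz":20,"twist":0,"gripper":-1},{"dx":0,"dy":0,"dz":10,"twist":0,"gripper":-1},{"dx":0,"dy":0,"dz":7,"twist":0,"gripper":-1},{"dx":0,"dy":0,"dz":0,"twist":0,"gripper":-1},{"dx":0,"dy":0,"dz":0,"twist":0,"gripper":-1}]'
python3 -c "
from h import *
p,d,W=wshot('w3')
togo(.4125,-.3354,.063,81.7)
z=W[...,2]
near=(abs(W[...,0]-.4135)<.09)&(abs(W[...,1]+.338)<.06)&(d>0)
for a,b in((.034,.046),(.06,.069)):
    P=W[near&(z>a)&(z<b)];print(len(P),rect(P),np.median(P[:,2]).round(4))
"
```

```text
time_s: 4.3
position: [0.412, -0.3372, 0.0652]
tcp_rot: [0.001, 0.073, 0.997, -0.0]
ft_force: [0.3, -0.3, -0.3]
gripper_width: 0.0868
grip_force: 0.0
t 4.35 pos [ 0.412  -0.3373  0.0654] F [0.5 0.2 0. ] tooly deg 81.67 togo [-0.2  2.   2.4] twist -0.001
4719 (array([ 410.2, -332.6]), array([128. ,  91.4]), 18.28) 0.04
2298 (array([ 405.1, -334.9]), array([80., 81.]), 36.43) 0.0658
```

View pics/w3.png

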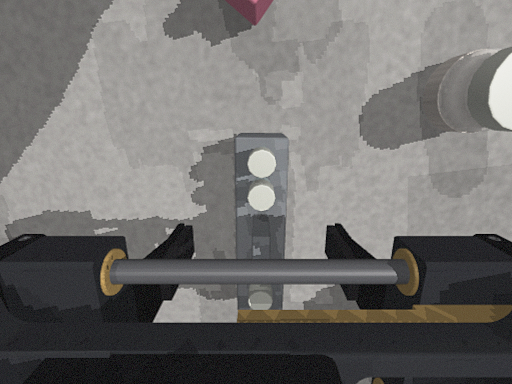

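The fin is centred between the fingers, at about column 262, and the caps at (261,163) and (261,197) line up with the tool axis. I'm closing on it.

```bash
python3 -m handwheel '[{"dx":0,"dy":1,"dz":2,"twist":0,"gripper":-1},{"dx":0,"dy":0,"dz":0,"twist":0,"gripper":1},{"dx":0,"dy":0,"dz":0,"twist":0,"gripper":1},{"dx":0,"dy":0,"dz":0,"twist":0,"gripper":1},{"dx":0,"dy":0,"dz":0,"twist":0,"gripper":1},{"dx":0,"dy":0,"dz":0,"twist":0,"gripper":1},{"dx":0,"dy":0,"dz":0,"twist":0,"gripper":1},{"dx":0,"dy":0,"dz":0,"twist":0,"gripper":1},{"dx":0,"dy":0,"dz":0,"twist":0,"gripper":1},{"dx":0,"dy":0,"dz":0,"twist":0,"gripper":1}]' 30
```

```text
time_s: 5.35
position: [0.4115, -0.3363, 0.0625]
tcp_rot: [0.0, 0.073, 0.997, 0.0]
ft_force: [0.0, -1.6, -1.0]
gripper_width: 0.0232
grip_force: 0.0
```

```bash
python3 -m handwheel '[{"dx":0,"dy":0,"dz":0,"twist":0,"gripper":1},{"dx":0,"dy":0,"dz":0,"twist":0,"gripper":1},{"dx":0,"dy":0,"dz":0,"twist":0,"gripper":1},{"dx":0,"dy":0,"dz":0,"twist":0,"gripper":1},{"dx":0,"dy":0,"dz":0,"twist":0,"gripper":1}]' 30
```

```text
time_s: 5.85
position: [0.4115, -0.3362, 0.0625]
tcp_rot: [-0.0, 0.073, 0.997, 0.0]
ft_force: [-0.1, -1.1, 0.1]
gripper_width: 0.0101
grip_force: 30.0
```

```bash
python3 -m handwheel '[{"dx":0,"dy":0,"dz":-5,"twist":0,"gripper":1},{"dx":0,"dy":0,"dz":-15,"twist":0,"gripper":1},{"dx":0,"dy":0,"dz":-30,"twist":0,"gripper":1},{"dx":0,"dy":0,"dz":-30,"twist":0,"gripper":1},{"dx":0,"dy":0,"dz":-30,"twist":0,"gripper":1},{"dx":0,"dy":0,"dz":-30,"twist":0,"gripper":1},{"dx":0,"dy":0,"dz":-30,"twist":0,"gripper":1},{"dx":0,"dy":0,"dz":-30,"twist":0,"gripper":1},{"dx":0,"dy":0,"dz":-30,"twist":0,"gripper":1},{"dx":0,"dy":0,"dz":-10,"twist":0,"gripper":1},{"dx":0,"dy":0,"dz":0,"twist":-0.07,"gripper":1},{"dx":0,"dy":0,"dz":0,"twist":-0.066,"gripper":1}]' 30
python3 -c "
from h import *
togo(.596,.082,.3,89.5)"
```

```text
time_s: 7.05
position: [0.4112, -0.3362, 0.3025]
tcp_rot: [0.0, 0.004, 1.0, 0.0]
ft_force: [0.2, -0.1, -2.9]
gripper_width: 0.01
grip_force: 30.0
t 7.05 pos [ 0.4112 -0.3362  0.3025] F [ 0.2 -0.1 -2.9] tooly deg 89.58 togo [-181.7  419.6    2.6] twist 0.001
```

```bash
python3 -m handwheel '[{"dx":-12,"dy":25,"dz":0,"twist":0,"gripper":1},{"dx":-15,"dy":36,"dz":0,"twist":0,"gripper":1},{"dx":-17,"dy":39,"dz":0,"twist":0,"gripper":1},{"dx":-17,"dy":39,"dz":0,"twist":0,"gripper":1},{"dx":-17,"dy":39,"dz":0,"twist":0,"gripper":1},{"dx":-17,"dy":39,"dz":0,"twist":0,"gripper":1},{"dx":-17,"dy":39,"dz":0,"twist":0,"gripper":1},{"dx":-17,"dy":39,"dz":0,"twist":0,"gripper":1},{"dx":-17,"dy":39,"dz":0,"twist":0,"gripper":1},{"dx":-15,"dy":36,"dz":0,"twist":0,"gripper":1},{"dx":-12,"dy":30,"dz":0,"twist":0,"gripper":1},{"dx":-8,"dy":20,"dz":0,"twist":0,"gripper":1}]' 30
python3 -m handwheel '[{"dx":0,"dy":0,"dz":0,"twist":0,"gripper":1},{"dx":0,"dy":0,"dz":0,"twist":0,"gripper":1},{"dx":0,"dy":0,"dz":0,"twist":0,"gripper":1}]' 30 >/dev/null
python3 -c "
from h import *
p,d,W=wshot('w4')
togo(.596,.082,.095,89.5)
z=W[...,2]; s,R=tool();h=s['position'][2]-.0625
near=(abs(W[...,0]-.595)<.09)&(abs(W[...,1]-.082)<.035)&(d>0)
for a,b in((.034,.046),(.06,.0685)):
    P=W[near&(z>a+h)&(z<b+h)];print(len(P),rect(P),np.median(P[:,2]-h).round(4))
"
```

```text
time_s: 8.25
position: [0.5967, 0.0846, 0.3016]
tcp_rot: [-0.001, 0.004, 1.0, -0.0]
ft_force: [-0.5, 0.5, -2.0]
gripper_width: 0.0095
grip_force: 30.0
t 8.6 pos [0.5965 0.0801 0.3028] F [ 0.4 -0.3 -2. ] tooly deg 89.3 togo [  0.6   1.9 207.8] twist -0.004
3309 (array([593.9,  80.9]), array([ 34.1, 124.1]), 89.22) 0.0399
2070 (array([585.5,  81. ]), array([97.7, 28.2]), 7.3) 0.0658
```

View pics/w4.png

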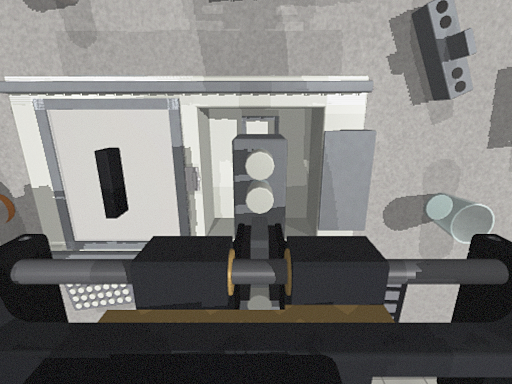

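The rack hangs straight over the slot: caps at (260,165) and (260,200), rib frame just behind it at (258,125). It needs about 1.5 mm more in +y, then I descend.

```bash
python3 -m handwheel '[{"dx":0,"dy":1.5,"dz":20,"twist":-0.003,"gripper":1},{"dx":0,"dy":0,"dz":30,"twist":0,"gripper":1},{"dx":0,"dy":0,"dz":30,"twist":0,"gripper":1},{"dx":0,"dy":0,"dz":30,"twist":0,"gripper":1},{"dx":0,"dy":0,"dz":25,"twist":0,"gripper":1},{"dx":0,"dy":0,"dz":20,"twist":0,"gripper":1},{"dx":0,"dy":0,"dz":15,"twist":0,"gripper":1},{"dx":0,"dy":0,"dz":10,"twist":0,"gripper":1},{"dx":0,"dy":0,"dz":8,"twist":0,"gripper":1},{"dx":0,"dy":0,"dz":0,"twist":0,"gripper":1},{"dx":0,"dy":0,"dz":0,"twist":0,"gripper":1},{"dx":0,"dy":0,"dz":0,"twist":0,"gripper":1}]' 30
python3 -c "
from h import *
p,d,W=wshot('w5')
togo(.5965,.082,.0925,89.5)
z=W[...,2]; s,R=tool();h=s['position'][2]-.0625
near=(abs(W[...,0]-.595)<.09)&(abs(W[...,1]-.082)<.035)&(d>0)
P=W[near&(z>.034+h)&(z<.046+h)];print(len(P),rect(P),np.median(P[:,2]-h).round(4),P[:,0].min())
c=(abs(W[...,0]-.55)<.05)&(d>0)&(z>.038)&(z<.0455)
P=W[c&(abs(W[...,1]-.082)<.03)];print('ribs',len(P),rect(P) if len(P)>5 else '',)
"
```

```text
time_s: 9.8
position: [0.5972, 0.0835, 0.1154]
tcp_rot: [0.001, 0.003, 1.0, 0.0]
ft_force: [0.7, -0.6, -2.6]
gripper_width: 0.0098
grip_force: 30.0
t 9.85 pos [0.5971 0.0836 0.1153] F [ 0.  -0.1 -3. ] tooly deg 89.62 togo [ 0.6 -1.6 22.8] twist 0.002
3426 (array([583.6,  81.2]), array([ 68.9, 145.7]), 89.48) 0.0401 0.5104878279985613
ribs 1674 (array([555.3,  81.1]), array([89.3, 57.1]), 0.12)
```

```bash
python3 -m handwheel '[{"dx":0.5,"dy":-1.2,"dz":0,"twist":0,"gripper":1},{"dx":0,"dy":0,"dz":4,"twist":0,"gripper":1},{"dx":0,"dy":0,"dz":4,"twist":0,"gripper":1},{"dx":0,"dy":0,"dz":4,"twist":0,"gripper":1},{"dx":0,"dy":0,"dz":3,"twist":0,"gripper":1},{"dx":0,"dy":0,"dz":3,"twist":0,"gripper":1},{"dx":0,"dy":0,"dz":2,"twist":0,"gripper":1},{"dx":0,"dy":0,"dz":1,"twist":0,"gripper":1},{"dx":0,"dy":0,"dz":0,"twist":0,"gripper":1}]' 30
```

```text
time_s: 10.75
position: [0.5961, 0.0823, 0.0934]
tcp_rot: [-0.0, 0.003, 1.0, 0.0]
ft_force: [-0.2, 0.4, -3.0]
gripper_width: 0.0095
grip_force: 30.0
```

Past the rib tops with no contact, so it is in the slot. Next I feel for the floor.

```bash
python3 -m handwheel '[{"dx":0,"dy":0,"dz":0.7,"twist":0,"gripper":1},{"dx":0,"dy":0,"dz":0,"twist":0,"gripper":1}]' 30|sed -n 2,4p
python3 -m handwheel '[{"dx":0,"dy":0,"dz":0.7,"twist":0,"gripper":1},{"dx":0,"dy":0,"dz":0,"twist":0,"gripper":1}]' 30|sed -n 2,4p
```

```text
position: [0.5962, 0.0823, 0.0929]
tcp_rot: [0.0, 0.003, 1.0, 0.0]
ft_force: [-1.2, -0.4, -3.0]
position: [0.5963, 0.0823, 0.0925]
tcp_rot: [0.0, 0.003, 1.0, 0.0]
ft_force: [-1.5, -0.4, 0.2]
```

```bash
python3 -m handwheel '[{"dx":0,"dy":0,"dz":0.4,"twist":0,"gripper":1},{"dx":0,"dy":0,"dz":0,"twist":0,"gripper":1}]' 30|sed -n 2,4p
python3 -m handwheel '[{"dx":0,"dy":0,"dz":0,"twist":0,"gripper":0.3},{"dx":0,"dy":0,"dz":0,"twist":0,"gripper":0.3},{"dx":0,"dy":0,"dz":0,"twist":0,"gripper":0.3},{"dx":0,"dy":0,"dz":0,"twist":0,"gripper":0.3},{"dx":0,"dy":0,"dz":0,"twist":0,"gripper":0.3},{"dx":0,"dy":0,"dz":0,"twist":0,"gripper":0.3}]' 30
```

```text
position: [0.5963, 0.0823, 0.0925]
tcp_rot: [0.0, 0.003, 1.0, 0.0]
ft_force: [-4.1, -0.4, 6.7]
time_s: 11.95
position: [0.5961, 0.0823, 0.0917]
tcp_rot: [-0.0, 0.003, 1.0, 0.0]
ft_force: [1.0, -0.6, -0.1]
gripper_width: 0.0302
grip_force: 0.0
```

```bash
python3 -m handwheel '[{"dx":0,"dy":0,"dz":-10,"twist":0,"gripper":0.3},{"dx":0,"dy":0,"dz":-20,"twist":0,"gripper":0.3},{"dx":0,"dy":0,"dz":-40,"twist":0,"gripper":0.3},{"dx":0,"dy":0,"dz":-40,"twist":0,"gripper":0.3},{"dx":0,"dy":0,"dz":-40,"twist":0,"gripper":0.3},{"dx":15,"dy":-20,"dz":-20,"twist":0,"gripper":0.3},{"dx":15,"dy":-30,"dz":0,"twist":0,"gripper":1},{"dx":15,"dy":-30,"dz":0,"twist":0,"gripper":1},{"dx":0,"dy":0,"dz":0,"twist":0,"gripper":1},{"dx":0,"dy":0,"dz":0,"twist":0,"gripper":1}]' 30
python3 -c "
from h import *
p,d,W=wshot('w6')
z=W[...,2];ok=d>0
near=(abs(W[...,0]-.597)<.09)&(abs(W[...,1]-.082)<.028)&ok
for a,b in((.065,.075),(.092,.1),(.1,.11)):
    P=W[near&(z>a)&(z<b)];print('rack',len(P),rect(P),np.median(P[:,2]).round(4))
k=ok&(z>.143)&(z<.16)&(W[...,1]<-.05)&(W[...,1]>-.13)&(abs(W[...,0]-.595)<.06);P=W[k];print('handle',len(P),rect(P),np.median(P[:,2]))
k=near&(z>.038)&(z<.046);P=W[k];print('ribs',rect(P))
togo(.594,-.145,.262,89.5)
"
```

```text
time_s: 12.95
position: [0.5506, 0.0021, 0.2627]
tcp_rot: [0.001, 0.004, 1.0, 0.0]
ft_force: [0.7, 1.0, -0.4]
gripper_width: 0.0065
grip_force: 0.0
rack 1188 (array([581.9,  83.4]), array([ 34.1, 100.2]), 89.59) 0.07
rack 326 (array([573.5,  83.4]), array([15.3, 75. ]), 89.91) 0.096
rack 236 (array([560.6,  93.3]), array([ 30.8, 101.2]), 89.58) 0.1052
handle 579 (array([574.5, -92.3]), array([14.2, 41.2]), 89.43) 0.15069045686442922
ribs (array([583.2,  82.3]), array([ 54.4, 124.4]), 89.44)
t 13.0 pos [0.5508 0.0032 0.2623] F [ 0.3 -0.6 -0.6] tooly deg 89.63 togo [ -44.2 -147.9    0.3] twist 0.002
```

View pics/w6.png

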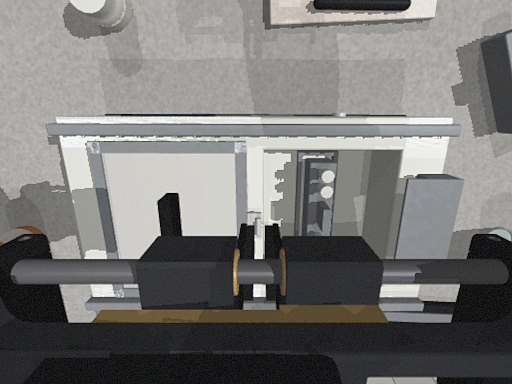

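The rack sits in the slot: caps at (327,176) and (327,191), block top at z = 0.070, centre about (0.597, 0.083). The handle bar is at (170,215), which gives y = -0.092. I'm going behind it with closed fingers.

```bash
python3 -m handwheel '[{"dx":-11,"dy":-34,"dz":0,"twist":0,"gripper":1},{"dx":-11,"dy":-35,"dz":0,"twist":0,"gripper":1},{"dx":-11,"dy":-35,"dz":0,"twist":0,"gripper":1},{"dx":-11,"dy":-35,"dz":0,"twist":0,"gripper":1},{"dx":0,"dy":0,"dz":0,"twist":0,"gripper":1},{"dx":0,"dy":0,"dz":0,"twist":0,"gripper":1},{"dx":0,"dy":0,"dz":30,"twist":0,"gripper":1},{"dx":0,"dy":0,"dz":30,"twist":0,"gripper":1},{"dx":0,"dy":0,"dz":30,"twist":0,"gripper":1},{"dx":0,"dy":0,"dz":15,"twist":0,"gripper":1},{"dx":0,"dy":0,"dz":8,"twist":0,"gripper":1},{"dx":0,"dy":0,"dz":0,"twist":0,"gripper":1}]' 30
python3 -c "
from h import *
togo(.5945,-.115,.149,89.5)"
```

```text
time_s: 14.2
position: [0.5937, -0.1358, 0.1485]
tcp_rot: [-0.0, 0.003, 1.0, 0.0]
ft_force: [0.2, -0.2, -0.7]
gripper_width: 0.0004
grip_force: 0.0
t 14.2 pos [ 0.5937 -0.1358  0.1485] F [ 0.2 -0.2 -0.7] tooly deg 89.68 togo [-0.7 20.8 -0.5] twist 0.003
```

```bash
python3 -m handwheel '[{"dx":0,"dy":8,"dz":0,"twist":0,"gripper":1},{"dx":0,"dy":5,"dz":0,"twist":0,"gripper":1},{"dx":0,"dy":4,"dz":0,"twist":0,"gripper":1},{"dx":0,"dy":4,"dz":0,"twist":0,"gripper":1},{"dx":0,"dy":4,"dz":0,"twist":0,"gripper":1},{"dx":0,"dy":5,"dz":0,"twist":0,"gripper":1},{"dx":0,"dy":5,"dz":0,"twist":0,"gripper":1},{"dx":0,"dy":5,"dz":0,"twist":0,"gripper":1},{"dx":0,"dy":0,"dz":0,"twist":0,"gripper":1}]' 30
python3 -c "
from h import *
p,d,W=wshot('w7');z=W[...,2]
k=(d>0)&(z>.145)&(z<.156)&(W[...,1]<.0)&(W[...,1]>-.13)&(abs(W[...,0]-.56)<.025);P=W[k];print('handle',len(P),rect(P))
togo(.5945,.06,.149,89.5)"
```

```text
time_s: 15.1
position: [0.594, -0.0957, 0.1487]
tcp_rot: [0.0, 0.003, 1.0, 0.0]
ft_force: [0.2, 0.3, -0.2]
gripper_width: 0.0002
grip_force: 0.0
handle 1497 (array([569.3, -87.4]), array([31.3, 33.1]), 0.09)
t 15.15 pos [ 0.5939 -0.096   0.1487] F [-1.  -0.5 -0.6] tooly deg 89.66 togo [  0.3 156.   -0.2] twist 0.003
```

```bash
python3 -m handwheel '[{"dx":0,"dy":6,"dz":0,"twist":0,"gripper":1},{"dx":0,"dy":12,"dz":0,"twist":0,"gripper":1},{"dx":0,"dy":14,"dz":0,"twist":0,"gripper":1},{"dx":0,"dy":14,"dz":0,"twist":0,"gripper":1},{"dx":0,"dy":14,"dz":0,"twist":0,"gripper":1},{"dx":0,"dy":14,"dz":0,"twist":0,"gripper":1},{"dx":0,"dy":14,"dz":0,"twist":0,"gripper":1},{"dx":0,"dy":14,"dz":0,"twist":0,"gripper":1},{"dx":0,"dy":12,"dz":0,"twist":0,"gripper":1},{"dx":0,"dy":8,"dz":0,"twist":0,"gripper":1},{"dx":0,"dy":5,"dz":0,"twist":0,"gripper":1},{"dx":0,"dy":3,"dz":0,"twist":0,"gripper":1}]' 30
python3 -m handwheel '[{"dx":0,"dy":2,"dz":0,"twist":0,"gripper":1},{"dx":0,"dy":2,"dz":0,"twist":0,"gripper":1}]' 30
python3 -c "
from h import *
p,d,W=wshot('w8');z=W[...,2]
k=(d>0)&(z>.145)&(z<.156)&(W[...,1]<.15)&(W[...,1]>-.0)&(abs(W[...,0]-.565)<.015);P=W[k];print('handle',len(P),rect(P))
togo(.5945,.065,.149,89.5)"
```

```text
time_s: 16.35
position: [0.5948, 0.0337, 0.1488]
tcp_rot: [0.0, 0.003, 1.0, 0.0]
ft_force: [2.0, -2.6, -0.1]
gripper_width: 0.0002
grip_force: 0.8
time_s: 16.55
position: [0.5949, 0.0369, 0.1488]
tcp_rot: [0.0, 0.004, 1.0, -0.0]
ft_force: [1.1, -2.3, 1.0]
gripper_width: 0.0005
grip_force: 0.8
handle 1108 (array([567.6,  54.4]), array([14.2, 24.9]), 89.24)
t 16.6 pos [0.5948 0.0374 0.1488] F [ 1.4 -1.1  0.6] tooly deg 89.59 togo [ 0.5 27.6 -0.2] twist 0.002
```

View pics/w8.png

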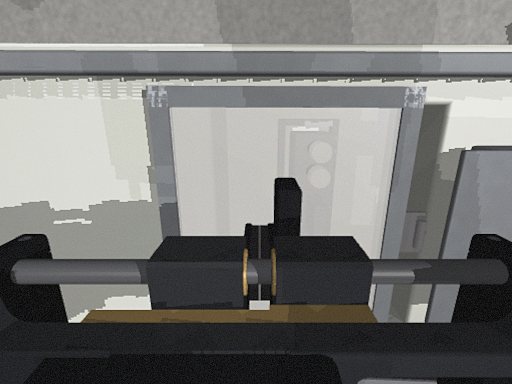

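The cover is now about 28 mm open. The bar at (287,210) is against the fingers, and the rack shows through the clear panel at (315,165). From here I feel forward in small steps.

```bash
python3 -m handwheel '[{"dx":0,"dy":2,"dz":0,"twist":0,"gripper":1},{"dx":0,"dy":2,"dz":0,"twist":0,"gripper":1},{"dx":0,"dy":2,"dz":0,"twist":0,"gripper":1}]' |sed -n '2p;4p'
python3 -m handwheel '[{"dx":0,"dy":1,"dz":0,"twist":0,"gripper":1},{"dx":0,"dy":1,"dz":0,"twist":0,"gripper":1}]' |sed -n '2p;4p'
python3 -m handwheel '[{"dx":0,"dy":1,"dz":0,"twist":0,"gripper":1},{"dx":0,"dy":1,"dz":0,"twist":0,"gripper":1}]' |sed -n '2p;4p'
python3 -m handwheel '[{"dx":0,"dy":1,"dz":0,"twist":0,"gripper":1},{"dx":0,"dy":1,"dz":0,"twist":0,"gripper":1}]' |sed -n '2p;4p'
python3 -m handwheel '[{"dx":0,"dy":1,"dz":0,"twist":0,"gripper":1},{"dx":0,"dy":0,"dz":0,"twist":0,"gripper":1}]' |sed -n '2p;4p'
```

```text
position: [0.5949, 0.0433, 0.1488]
ft_force: [1.1, -1.5, -0.6]
position: [0.5949, 0.0454, 0.1488]
ft_force: [0.7, -2.1, 0.5]
position: [0.5949, 0.0473, 0.1488]
ft_force: [2.0, -1.1, -0.6]
position: [0.5949, 0.0493, 0.1488]
ft_force: [0.7, -2.3, 0.7]
position: [0.5948, 0.0506, 0.1487]
ft_force: [0.2, -1.1, 0.5]
```

```bash
python3 -m handwheel '[{"dx":0,"dy":1,"dz":0,"twist":0,"gripper":1},{"dx":0,"dy":1,"dz":0,"twist":0,"gripper":1}]' |sed -n '2p;4p'
python3 -m handwheel '[{"dx":0,"dy":1,"dz":0,"twist":0,"gripper":1},{"dx":0,"dy":0,"dz":0,"twist":0,"gripper":1}]' |sed -n '2p;4p'
python3 -m handwheel '[{"dx":0,"dy":1,"dz":0,"twist":0,"gripper":1},{"dx":0,"dy":0,"dz":0,"twist":0,"gripper":1}]' |sed -n '2p;4p'
python3 -m handwheel '[{"dx":0,"dy":1,"dz":0,"twist":0,"gripper":1},{"dx":0,"dy":0,"dz":0,"twist":0,"gripper":1}]' |sed -n '2p;4p'
```

```text
position: [0.5949, 0.0523, 0.1487]
ft_force: [1.0, -1.6, 0.6]
position: [0.5949, 0.0535, 0.1487]
ft_force: [0.5, -1.6, 0.5]
position: [0.5949, 0.0544, 0.1487]
ft_force: [0.8, -1.1, 0.6]
position: [0.5949, 0.0554, 0.1487]
ft_force: [0.4, -1.2, 0.6]
```

```bash
python3 -m handwheel '[{"dx":0,"dy":1,"dz":0,"twist":0,"gripper":1},{"dx":0,"dy":1,"dz":0,"twist":0,"gripper":1}]' |sed -n '2p;4p'
python3 -m handwheel '[{"dx":0,"dy":1,"dz":0,"twist":0,"gripper":1},{"dx":0,"dy":0,"dz":0,"twist":0,"gripper":1}]' |sed -n '2p;4p'
python3 -m handwheel '[{"dx":0,"dy":1,"dz":0,"twist":0,"gripper":1},{"dx":0,"dy":0,"dz":0,"twist":0,"gripper":1}]' |sed -n '2p;4p'
python3 -m handwheel '[{"dx":0,"dy":1,"dz":0,"twist":0,"gripper":1},{"dx":0,"dy":0,"dz":0,"twist":0,"gripper":1}]' |sed -n '2p;4p'
```

```text
position: [0.5949, 0.0572, 0.1487]
ft_force: [0.6, -2.3, 0.9]
position: [0.5949, 0.0578, 0.1487]
ft_force: [-0.7, -4.6, 0.6]
position: [0.595, 0.0582, 0.1487]
ft_force: [0.9, -6.9, 0.6]
position: [0.595, 0.0585, 0.1487]
ft_force: [0.6, -8.1, -0.0]
```

```bash
python3 -m handwheel '[{"dx":0,"dy":0.8,"dz":0,"twist":0,"gripper":1},{"dx":0,"dy":0,"dz":0,"twist":0,"gripper":1}]' |sed -n '2p;4p'
python3 -m handwheel '[{"dx":0,"dy":0.8,"dz":0,"twist":0,"gripper":1},{"dx":0,"dy":0,"dz":0,"twist":0,"gripper":1}]' |sed -n '2p;4p'
python3 -m handwheel '[{"dx":0,"dy":0.8,"dz":0,"twist":0,"gripper":1},{"dx":0,"dy":0,"dz":0,"twist":0,"gripper":1}]' |sed -n '2p;4p'
```

```text
position: [0.5949, 0.0587, 0.1487]
ft_force: [-0.3, -8.9, 1.2]
position: [0.595, 0.0597, 0.1487]
ft_force: [1.0, -7.6, 1.5]
position: [0.595, 0.0625, 0.1487]
ft_force: [0.5, -2.3, -0.3]
```

The force peaked at about 9 N, then fell off as the cover moved on quickly, which looks like the click. A small push more should feel the stop.

```bash
python3 -m handwheel '[{"dx":0,"dy":0.7,"dz":0,"twist":0,"gripper":1},{"dx":0,"dy":0,"dz":0,"twist":0,"gripper":1}]' |sed -n '2p;4p'
python3 -m handwheel '[{"dx":0,"dy":0.7,"dz":0,"twist":0,"gripper":1},{"dx":0,"dy":0,"dz":0,"twist":0,"gripper":1}]' |sed -n '2p;4p'
python3 -m handwheel '[{"dx":0,"dy":0.7,"dz":0,"twist":0,"gripper":1},{"dx":0,"dy":0,"dz":0,"twist":0,"gripper":1}]' |sed -n '2p;4p'
```

```text
position: [0.5948, 0.0645, 0.1487]
ft_force: [0.7, 0.8, -0.4]
position: [0.5949, 0.0647, 0.1487]
ft_force: [0.1, 0.3, 0.0]
position: [0.595, 0.065, 0.1487]
ft_force: [-0.6, 0.6, -0.8]
```

```bash
python3 -c "
from h import *
p,d,W=wshot('w9');z=W[...,2]
k=(d>0)&(z>.145)&(z<.156)&(W[...,1]<.15)&(W[...,1]>.05)&(abs(W[...,0]-.565)<.015);P=W[k];print('handle',len(P),rect(P))
togo(.5945,.065,.149,89.5)"
python3 -m handwheel '[{"dx":0,"dy":0.8,"dz":0,"twist":0,"gripper":1},{"dx":0,"dy":0,"dz":0,"twist":0,"gripper":1}]' |sed -n '2p;4p'
python3 -m handwheel '[{"dx":0,"dy":0.8,"dz":0,"twist":0,"gripper":1},{"dx":0,"dy":0,"dz":0,"twist":0,"gripper":1}]' |sed -n '2p;4p'
```

```text
handle 1091 (array([567.7,  82.9]), array([14. , 24.5]), 89.52)
t 20.55 pos [0.595  0.0649 0.1487] F [ 0.9 -1.1 -0.4] tooly deg 89.62 togo [ 0.5  0.1 -0.3] twist 0.002
position: [0.595, 0.0655, 0.1487]
ft_force: [0.6, 0.1, -0.5]
position: [0.595, 0.0658, 0.1487]
ft_force: [-0.4, -3.5, 0.4]
```

```bash
python3 -m handwheel '[{"dx":0,"dy":0.8,"dz":0,"twist":0,"gripper":1},{"dx":0,"dy":0,"dz":0,"twist":0,"gripper":1}]' |sed -n '2p;4p'
python3 -m handwheel '[{"dx":0,"dy":0.8,"dz":0,"twist":0,"gripper":1},{"dx":0,"dy":0,"dz":0,"twist":0,"gripper":1}]' |sed -n '2p;4p'
```

```text
position: [0.595, 0.0661, 0.1487]
ft_force: [-0.9, -5.3, 0.5]
position: [0.595, 0.0663, 0.1487]
ft_force: [-0.6, -6.8, 1.1]
```

Spec says 15 N always passes the catch, so I'll press slowly up to about 15 N to be certain. That stays well below the 25 N limit.

```bash
python3 -m handwheel '[{"dx":0,"dy":0.8,"dz":0,"twist":0,"gripper":1},{"dx":0,"dy":0,"dz":0,"twist":0,"gripper":1}]' |sed -n '2p;4p'
python3 -m handwheel '[{"dx":0,"dy":0.8,"dz":0,"twist":0,"gripper":1},{"dx":0,"dy":0,"dz":0,"twist":0,"gripper":1}]' |sed -n '2p;4p'
python3 -m handwheel '[{"dx":0,"dy":0.8,"dz":0,"twist":0,"gripper":1},{"dx":0,"dy":0,"dz":0,"twist":0,"gripper":1}]' |sed -n '2p;4p'
```

```text
position: [0.595, 0.0665, 0.1487]
ft_force: [0.2, -8.3, 0.5]
position: [0.595, 0.0667, 0.1487]
ft_force: [-0.5, -10.1, 0.8]
position: [0.595, 0.0669, 0.1487]
ft_force: [-1.7, -10.8, 1.7]
```

```bash
python3 -m handwheel '[{"dx":0,"dy":0.8,"dz":0,"twist":0,"gripper":1},{"dx":0,"dy":0,"dz":0,"twist":0,"gripper":1}]' |sed -n '2p;4p'
python3 -m handwheel '[{"dx":0,"dy":0.8,"dz":0,"twist":0,"gripper":1},{"dx":0,"dy":0,"dz":0,"twist":0,"gripper":1}]' |sed -n '2p;4p'
```

```text
position: [0.595, 0.0671, 0.1487]
ft_force: [-0.7, -12.7, 1.7]
position: [0.595, 0.0673, 0.1487]
ft_force: [-1.8, -15.2, 1.2]
```

15.2 N with a steady linear rise, so this is the rubber stop and the catch is behind it. I'm backing off, lifting clear and checking.

```bash
python3 -m handwheel '[{"dx":0,"dy":-3,"dz":0,"twist":0,"gripper":1},{"dx":0,"dy":-5,"dz":0,"twist":0,"gripper":1},{"dx":0,"dy":-12,"dz":0,"twist":0,"gripper":1},{"dx":0,"dy":-10,"dz":0,"twist":0,"gripper":1},{"dx":0,"dy":0,"dz":-10,"twist":0,"gripper":1},{"dx":0,"dy":0,"dz":-30,"twist":0,"gripper":1},{"dx":0,"dy":0,"dz":-40,"twist":0,"gripper":1},{"dx":15,"dy":-30,"dz":-40,"twist":0,"gripper":1},{"dx":20,"dy":-20,"dz":0,"twist":0,"gripper":1},{"dx":0,"dy":0,"dz":0,"twist":0,"gripper":1},{"dx":0,"dy":0,"dz":0,"twist":0,"gripper":1},{"dx":0,"dy":0,"dz":0,"twist":0,"gripper":1}]'
python3 -c "
from h import *
p,d,W=wshot('w10');z=W[...,2]
k=(d>0)&(z>.145)&(z<.156)&(W[...,1]<.15)&(W[...,1]>.03)&(abs(W[...,0]-.58)<.05);P=W[k];print('handle',len(P),rect(P))
q,d=vision.grab_frame('top');W=world('top',d);z=W[...,2]
cv2.imwrite('pics/top1.png',cv2.resize(q[80:240,80:360,::-1],None,fx=2.8,fy=2.8))
P=W[165:220,105:140];P=P[(P[...,2]>.03)&(P[...,2]<.05)];print('empty',rect(P))
"
```

```text
time_s: 23.55
position: [0.5603, -0.0053, 0.2669]
tcp_rot: [-0.0, 0.003, 1.0, 0.0]
ft_force: [-0.5, 0.8, 0.2]
gripper_width: 0.0006
grip_force: 0.0
handle 683 (array([580.7,  82.8]), array([14.2, 50.2]), 88.77)
empty (array([438.5, 337.6]), array([131.3,  36. ]), 24.04)
```

View pics/w10.png

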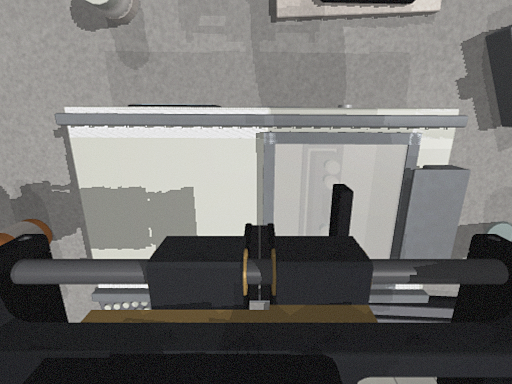

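The cover is shut over the rack. The bar at (340,215) gives y = 0.083, with no creep back after release. The rack is visible beneath at (325,165), the empty rack hasn't moved, and the arm is clear.

```bash
python3 -c "
from station import env
print(env.close_job())"
```

```text
the job is handed in; nothing more can be done
None
```

I set the capped rack in the slot and pushed the cover past its catch (about 9 N peak, then about 15 N on the stop); it stayed shut when released, the empty rack had not moved, and I handed the job in at about 24 s; no verdict came back.

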